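# Set the gib screw of a bench height gauge

### The arm

A 6-joint arm with a two-finger parallel gripper is mounted at the origin on the work surface. World frame = base frame: x ahead of the robot, y to its left, z up, the work surface at z = 0. Lengths are in m, angles in rad, forces in N, time in s.
With the tool pointing down it reaches from about 0.35 to 0.775 m from the base axis. Payload 7.3 kg.
Tool frame: the origin (TCP) lies midway between the tips of the shut fingers; the grasp point (between the pads) lies 19 mm behind it; z points along the fingers, y is the direction in which the jaws open and shut (so a half turn about z gives the same grasp; the last joint's range is limited). The gripper opens to 92 mm and grips with 3 to 60 N. Pads are 19 mm wide; open, the fingers measure 130 mm over their backs; the gripper's body (75 mm by 190 mm) begins 47 mm behind the grasp point.
Start: joints at [-1.444, 0.342, 1.524, -0, 1.275, -0.146], TCP at [0.141, -0.506, 0.227] pointing down, gripper open.
Joint ranges: [-2.53, 2.53], [-0.77, 2.02], [0.04, 2.7], [-1, 4.14], [0.28, 2.66], [-3.11, 3.11]. Speed limits (rad/s): [2.57, 2.57, 3.14, 3.14, 3.14, 3.14].

### API

Orientations are given as a 3x3 rotation matrix whose columns are the frame's x, y, z axes.
In Python, from workcell import telemetry, imaging, close_job, models gives the robot as it stands.
- The arm moves only by the tool carry_out, never from a script. Its argument "deltas" is a list of rows, each a list of 2 entries, a list of its own where there are three numbers: the shift along the tool's x, y, z in m, then the turn, a rotation vector about the tool's x, y, z in rad. A call has 1 to 8 rows; each row is the pose to reach, as a shift and turn from the pose commanded when the call began, along the tool's axes at that moment; what a row does not reach only later rows make up. A row lasts 1/12 s, in which the tool goes at most 41.7 mm and 7.16 degrees, less where a joint would pass 70% of its speed; a pose out of reach is approached as far as the arm can. A call with a gripper value outside its range is refused whole. "gripper" is the opening, from 0 (shut) to 1 (fully open), set as the call begins (left out, the last holds). The fingers move at their own pace and stop on an object; "force" is the grip in N (left out, the last holds). Time passes only in rows, so rows that repeat a pose let the fingers close. It gives the time, the measured TCP pose, the force and the opening at its end, in the units of the state.
- telemetry.get_obs(): the state, without advancing time (a new reading comes with each control period).
- imaging.read_camera(name): name is "side" or "top" or "wrist"; returns (picture, depth): 420x560x3 uint8, red, green, blue; 420x560 float32, m along the optical axis (not along the pixel's ray), 0 where there is no reading.
- imaging.get_calibration(name): a dict with "fov_y" (degrees; the focal length in pixels is half the picture's height over the tangent of half this angle, whatever the lens; pixels are square), "cx", "cy" (the principal point, pixels), "R" (3x3) and "t" (3): a world point X has camera coordinates R X + t. Camera axes: x right, y down, z forward; pixel columns grow to the right and rows downward; lengths in m; the calibration is good to about 2 mm. A picture is of the moment at which its call begins: read the wrist's pose just before it. get_calibration takes no time and is no camera call; for the wrist camera it gives the pose at the moment of the call.
- close_job(): hands the job in, once; it reports no verdict.
Trained networks look in the newest picture that a camera, given by its name, has taken for a name from the list of things; names that differ only in an ending like _2 or _b are one class to them, and where a whole thing is asked for, a point or a joint stands for the part that bears it (a point fixed in the world has none). Each returns a list of dicts, best first, with "score" (0 to 1); they miss things now and then, are a little off and sometimes report something else, mostly with a low value. They report only what shows in the picture. A call takes as long as a camera call. They do not tell look-alikes from the thing itself.
- models.trace(name, camera): "pixels" (420x560 bool, what is visible of it) and "uv" ([column, row] in pixels, amid what is visible of it).
- models.pinpoint(name, camera): "uv" ([column, row] in pixels: a listed point, or the origin of a listed thing).
The state is a dict: "time": time; "joint_positions": joint angles; "joint_velocities": joint speeds; "joint_torque": joint torques, N m; "position": TCP position; "ee_rot": TCP orientation; "wrist_force": force on the tool from outside, world axes, zero at the start; "ft_torque": the same for the moment, N m; "gripper_width": finger opening in m.
Only numpy, scipy, OpenCV 4.12 (cv2) and the standard library are available. Lean on these libraries where they do the work, as an engineer would, in place of code of your own. Each camera call takes 0.05 s, during which the arm holds its last target. There are 200 camera calls.

### The job

Gently press the height gauge's arm down by its black thumb pad until the sprung foot bears on the part beneath it. Then, with the gauge left at that working height, turn the brass gib thumbscrew on top of the column clockwise until it seats, back it off a quarter turn, and finish there with the thumbscrew still held in the gripper (its locknut will be tightened next); the foot must still be bearing on the part. Leave both parts, the caliper, the servo and the screw tub where they are.

Things in the scene. Friction and masses are not known exactly. Their poses are not given: they have to be found in the camera images.
- gauge: Bench height gauge, fixed: granite plate 160 (x) x 240 (y) x 20 mm, origin at the centre of its underside, z up. Grey-blue column 50 x 50 mm, top 118 mm above the table, at x +20, y +70. A ram on the column's -y face carries an arm reaching along -y; thumb pad and foot sit at its end, x +20, y -40. With the foot on a part the ram's top is no higher than the column's.
- pad_top (a point): Centre of the flat top of the black round thumb pad, 24 mm across, 10 mm high, at the end of the arm, straight above the foot; 50 mm above the relaxed foot's underside. Push it straight down with shut fingers to lower the arm: sliding takes about 4 N, and the arm stays by friction wherever it is left (to lift it takes about 12 N).
- ram (a joint): Height, in m, of the relaxed foot's underside above the plate (so 0.044 = 44 mm); falls as the arm is pressed down; range 0 to 0.066.
- foot (a joint): How far the foot is pushed up into the arm against its spring, m: 0 = hanging relaxed, 0.006 = stop. The spring gives 1.6 N at first touch and 6.4 N at the stop, which the arm's friction and weight hold when the arm is let go.
- foot_face (a point): Centre of the underside of the round steel foot, 20 mm across.
- thumbscrew (a joint): Angle of the gib thumbscrew, rad: 0 = seated (hard stop), negative = backed off; grows when turned clockwise seen from above; a quarter turn back from the seat reads -1.57. Starts 0.13 to 0.45 turn short of the seat. It turns lightly (0.035 N m) up to the stop and stays where it is left; at the stop the round head may slip in the fingers.
- screw_grip (a point): Centre of the brass thumbscrew's round knurled head, 30 mm across, 18 mm high, upright axis, black line on its top from centre to edge. Under the head a stem of 8 mm with a 16 mm wide locknut; the column's top is 28 mm below this point. It does not rise or sink as it turns.
- wheel_top (a point): Centre of the top of the black toothed drive wheel, loose, 56 mm across, 24 mm high at its 27 mm hub (orange face), standing on the plate.
- block_top (a point): Centre of the flat top of the orange printed bearing block, loose, 36 mm high; foot flange 46 x 40 mm, top 28 x 34 mm, standing on the plate. Either the wheel or the block is beneath the foot, the other stands 70 mm aside.
- wheel: The black drive wheel; origin at the centre of its underside.
- block: The orange bearing block; origin at the centre of its underside.
- caliper: Digital caliper, 235 mm long, lying on the table on the robot's side of the gauge.
- servo: Black hobby servo, 55 x 20 x 42 mm, standing on the table beyond the gauge.
- tub: Blue divided tub of screws, 70 x 70 x 28 mm, on the table beyond the gauge.
Not all that is in view belongs to the job. Leave any pink look-alike of the wheel alone.

How it is judged:
By the outcome, as a careful person would: the job done as asked, in the order asked, and still so for the second after the job is handed in, while the arm keeps its last pose, push and grip.
It also fails if it takes over 58 s, if anything falls off the work surface, if the arm or the gripper's body presses on something with over 40 N, if the wrist force passes 120 N, or if a joint passes its speed limit or range.

## Working session

There is one attempt and no reset: what is moved stays moved. The work goes in short steps, Python scripts to look and compute and a tool call to move; the robot and the scene stay as the last step left them, time stands still between calls to the robot, and variables do not carry over. Pictures are saved under pics/ and viewed, about 8 in all and at most 12, crops included, and the job is handed in when it is done.

Besides the shell and the picture viewer there is one more tool, called after "Call:" as name([rows], argument=value, ...), one row to a line, values as JSON. carry_out: Moves the arm, as the interface text tells. Its arguments: {"type":"object","properties":{"deltas":{"type":"array"},"gripper":{"type":"number"},"force":{"type":"number"}},"required":["deltas"]}

```bash
mkdir -p pics
cat > h.py <<'E'
import numpy as np, cv2
from workcell import telemetry, imaging, close_job, models
def cal(n):
    c=imaging.get_calibration(n); f=210/np.tan(np.radians(c['fov_y'])/2)
    return f,c['cx'],c['cy'],np.array(c['R']),np.array(c['t'])
def ray(n,uv):
    f,cx,cy,R,t=cal(n); d=R.T@np.array([(uv[0]-cx)/f,(uv[1]-cy)/f,1]); return -R.T@t,d
def at_depth(n,uv,D):
    o,d=ray(n,uv); u,v=int(round(uv[0])),int(round(uv[1])); p=D[max(v-2,0):v+3,max(u-2,0):u+3]; p=p[p>0]
    return o+d*np.median(p) if p.size else None
def at_z(n,uv,z):
    o,d=ray(n,uv); return o+d*(z-o[2])/d[2]
def proj(n,X):
    f,cx,cy,R,t=cal(n); c=R@np.array(X)+t; return c[0]/c[2]*f+cx,c[1]/c[2]*f+cy
def save(n,fn):
    p,D=imaging.read_camera(n); cv2.imwrite('pics/'+fn,p[:,:,::-1]); return p,D
E
python3 - <<'E'
from h import *
np.set_printoptions(precision=4,suppress=True)
ims=[]
for n in ['top','side']:
    p,D=imaging.read_camera(n); ims.append(p)
    for k in ['pad_top','screw_grip','wheel_top','block_top','gauge','foot_face']:
        for r in models.pinpoint(k,n)[:2]: print(n,k,round(r['score'],2),np.round(r['uv'],1),at_depth(n,r['uv'],D))
    print(cal(n))
    cv2.imwrite(f'pics/{n}0.png',p[:,:,::-1])
print(telemetry.get_obs())
E
```

```text
top pad_top 0.9 [315.4 187.2] [ 0.5925 -0.0661  0.1292]
top screw_grip 0.63 [264.2 168. ] [0.6186 0.0259 0.1553]
top wheel_top 0.86 [306.8 320. ] [ 0.3477 -0.0649  0.0238]
top wheel_top 0.79 [396.4 190.6] [ 0.6097 -0.2458  0.025 ]
top block_top 0.7 [310.7 195.5] [ 0.5854 -0.0633  0.0798]
top gauge 0.63 [286.3 200.7] [ 0.583  -0.02    0.0206]
(np.float64(415.9868296183275), 282.8101089011346, 206.83423348311135, array([[ 0.0219, -0.9988,  0.0437],
       [-0.9909, -0.0275, -0.1319],
       [ 0.133 , -0.0404, -0.9903]]), array([-0.0266,  0.5673,  0.7887]))
side pad_top 0.68 [274.2 181.9] [ 0.5897 -0.0594  0.1266]
side pad_top 0.15 [265.6 185.3] [ 0.6115 -0.0548  0.1108]
side screw_grip 0.54 [243.4 189.4] [0.621  0.0279 0.1541]
side wheel_top 0.92 [369.  244.2] [ 0.3388 -0.0765  0.019 ]
side wheel_top 0.82 [349.3 200.2] [ 0.44   -0.2094  0.0152]
side block_top 0.78 [274.5 199.3] [ 0.5971 -0.0736  0.0566]
side block_top 0.7 [215.9 201.6] [ 0.7579 -0.0344  0.0112]
side gauge 0.62 [268.6 230.4] [ 0.5744 -0.0018  0.0181]
side foot_face 0.5 [273.6 197.4] [ 0.591  -0.058   0.0775]
(np.float64(404.6063898006914), 278.976716008159, 202.69556479822685, array([[-0.879 , -0.4768,  0.0027],
       [-0.3182,  0.5822, -0.7482],
       [ 0.3552, -0.6585, -0.6635]]), array([0.4781, 0.2665, 0.8165]))
{'time': 0.7, 'joint_positions': array([-1.444 ,  0.342 ,  1.5241,  0.    ,  1.2754, -0.146 ]), 'joint_velocities': array([ 0.0005, -0.0001,  0.0016,  0.0004, -0.0018, -0.0006]), 'joint_torque': array([  0.0012, -43.1024, -24.4453,   0.0719,   0.0483,   0.    ]), 'position': array([ 0.1415, -0.5056,  0.2268]), 'ee_rot': array([[ 0.963 ,  0.2694,  0.    ],
       [ 0.2694, -0.963 , -0.0001],
       [-0.    ,  0.0001, -1.    ]]), 'wrist_force': array([0.4277, 0.4138, 0.2591]), 'ft_torque': array([-0.0478, -0.0246,  0.0305]), 'gripper_width': 0.0919651312806292}
```

Run:
```python
import cv2,numpy as np
a=cv2.imread('pics/top0.png');b=cv2.imread('pics/side0.png')
a=cv2.resize(a[100:350,180:430],None,fx=1.6,fy=2.4*2/3); b=cv2.resize(b[100:350,150:400],None,fx=1.6,fy=1.6)
cv2.imwrite('pics/v1.png',np.hstack([a,b]))
```

```text
(no output)
```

View pics/v1.png

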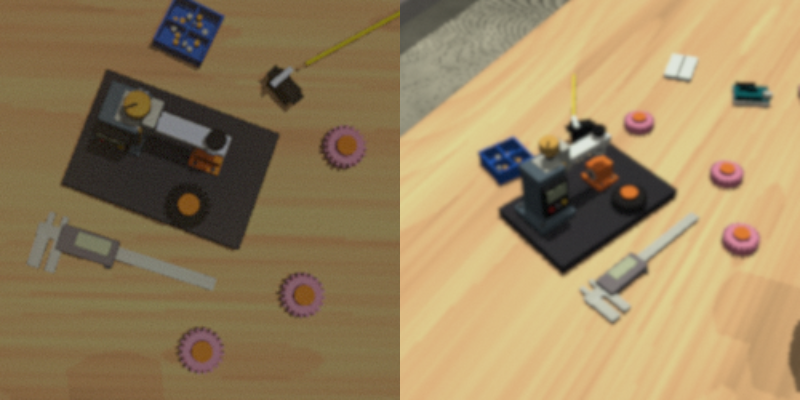

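Block (orange) is under the foot at top-camera pixel (311,196), with the black wheel aside and three pink look-alikes off the plate. I'm moving to a view above the gauge.

Call:
carry_out([
  [[0.5,-0.29,-0.05],[0,0,-0.99]],
  [[0.5,-0.29,-0.05],[0,0,-0.99]],
  [[0.5,-0.29,-0.05],[0,0,-0.99]],
  [[0.5,-0.29,-0.05],[0,0,-0.99]],
  [[0.5,-0.29,-0.05],[0,0,-0.99]],
  [[0.5,-0.29,-0.05],[0,0,-0.99]],
  [[0.5,-0.29,-0.05],[0,0,-0.99]],
  [[0.5,-0.29,-0.05],[0,0,-0.99]],
], gripper=0)

```text
time: 1.37
position: [0.3743, -0.2661, 0.2559]
ee_rot: [[0.297, 0.955, 0.0], [0.955, -0.297, -0.001], [-0.0, 0.001, -1.0]]
wrist_force: [0.2, -1.2, 0.3]
gripper_width: 0.0425
```

Call:
carry_out([
  [[0.2,0.1,-0.02],[0,0,0]],
  [[0.2,0.1,-0.02],[0,0,0]],
  [[0.2,0.1,-0.02],[0,0,0]],
  [[0.2,0.1,-0.02],[0,0,0]],
  [[0.2,0.1,-0.02],[0,0,0]],
  [[0.2,0.1,-0.02],[0,0,0]],
  [[0.2,0.1,-0.02],[0,0,0]],
  [[0.2,0.1,-0.02],[0,0,0]],
])

```text
time: 2.03
position: [0.5293, -0.1068, 0.2751]
ee_rot: [[0.301, 0.954, -0.001], [0.954, -0.301, -0.0], [-0.0, -0.001, -1.0]]
wrist_force: [-0.9, -0.1, 0.4]
gripper_width: 0.0003
```

Run:
```python
from h import *
np.set_printoptions(precision=4,suppress=True)
o=telemetry.get_obs(); print(o['position'],o['joint_positions'])
n='wrist'; p,D=save(n,'w1.png')
for k in ['pad_top','screw_grip','wheel_top','block_top','gauge']:
    for r in models.pinpoint(k,n)[:1]: print(n,k,round(r['score'],2),np.round(r['uv'],1),at_depth(n,r['uv'],D))
for k in ['pad_top','thumbscrew']:
    for r in models.trace(k,n)[:1]:
        m=r['pixels']; v,u=np.nonzero(m&(D>0)); f,cx,cy,R,t=cal(n); d=D[v,u]
        X=(np.c_[(u-cx)/f*d,(v-cy)/f*d,d]-t)@R; print(k,r['score'],len(u),np.percentile(X,[2,25,50,75,98],axis=0))
print('cam',-cal(n)[3].T@cal(n)[4])
```

```text
[ 0.5293 -0.1068  0.2751] [-0.3408  0.3376  1.3958 -0.0005  1.4087 -0.035 ]
wrist pad_top 0.89 [332.5 128.9] [ 0.5961 -0.0676  0.1304]
wrist screw_grip 0.84 [344.5   9.3] [0.6241 0.0185 0.1568]
wrist wheel_top 0.96 [140.7 182.9] [ 0.3548 -0.0688  0.0257]
wrist block_top 0.86 [322.5 126.3] [ 0.5881 -0.063   0.1307]
wrist gauge 0.55 [303.   92.4] [ 0.5892 -0.0261  0.022 ]
pad_top 0.92 3386 [[ 0.5829 -0.0802  0.1083]
 [ 0.5978 -0.0549  0.1145]
 [ 0.6062 -0.0271  0.1155]
 [ 0.6148 -0.0047  0.1314]
 [ 0.6309  0.0098  0.1437]]
thumbscrew 0.56 1113 [[0.6114 0.0057 0.1428]
 [0.6165 0.0113 0.1557]
 [0.6227 0.0162 0.1567]
 [0.6295 0.0207 0.1573]
 [0.6384 0.0276 0.1584]]
cam [ 0.5522 -0.037   0.4348]
```

View pics/w1.png

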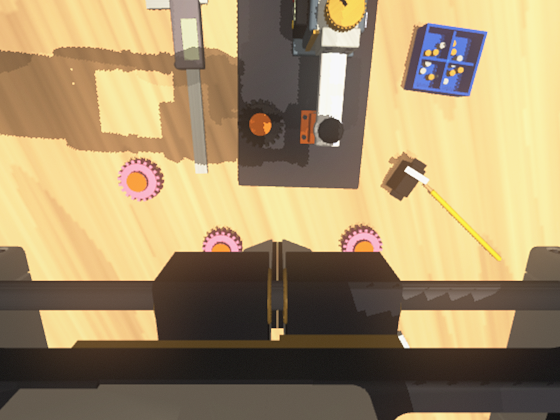

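The wrist view shows the pad at about (330,130) over the orange block and the brass head at (344,10). The wheel is aside at (260,124). I'm moving above the pad.

Call:
carry_out([
  [[0.03,0.025,0.02],[0,0,0]],
  [[0.058,0.05,0.04],[0,0,0]],
  [[0.058,0.05,0.07],[0,0,0]],
  [[0.058,0.05,0.1],[0,0,0]],
  [[0.058,0.05,0.12],[0,0,0]],
  [[0.058,0.05,0.13],[0,0,0]],
  [[0.058,0.05,0.133],[0,0,0]],
  [[0.058,0.05,0.133],[0,0,0]],
])

```text
time: 3.1
position: [0.5944, -0.0677, 0.1425]
ee_rot: [[0.304, 0.953, -0.0], [0.953, -0.304, -0.0], [-0.0, -0.0, -1.0]]
wrist_force: [0.0, 1.0, -0.6]
gripper_width: 0.0003
```

Run:
```python
from h import *
np.set_printoptions(precision=4,suppress=True)
o=telemetry.get_obs(); print(o['position'],o['joint_positions'],o['wrist_force'])
for n in ['wrist','top','side']:
    p,D=save(n,n+'2.png')
    for k in ['pad_top','screw_grip']:
        for r in models.pinpoint(k,n)[:1]: print(n,k,round(r['score'],2),np.round(r['uv'],1),at_depth(n,r['uv'],D),at_z(n,r['uv'],.146))
    print(proj(n,o['position']))
a=cv2.imread('pics/wrist2.png'); b=cv2.imread('pics/side2.png')[120:260,200:340]
cv2.imwrite('pics/v2.png',np.hstack([cv2.resize(a[0:300,200:500],(400,400)),cv2.resize(b,(400,400))]))
```

```text
[ 0.5944 -0.0677  0.1425] [-0.2414  0.5485  1.433  -0.0001  1.1602  0.0671] [ 0.0401  0.9803 -0.5813]
wrist pad_top 0.68 [277.9 243.2] [ 0.5988 -0.0605  0.1471] [ 0.5987 -0.061   0.146 ]
wrist screw_grip 0.57 [281.8  63.7] [0.6264 0.021  0.1582] [0.6271 0.0225 0.146 ]
(np.float64(274.08788998967464), np.float64(253.6618887697149))
top screw_grip 0.78 [264.7 168.1] [0.6185 0.025  0.1553] [0.6206 0.0251 0.146 ]
(np.float64(317.22421649412126), np.float64(184.807545640247))
side pad_top 0.74 [271.3 178.9] [ 0.6005 -0.0643  0.1283] [ 0.5894 -0.0448  0.146 ]
(np.float64(274.13554507068676), np.float64(174.26491559159774))
```

View pics/v2.png

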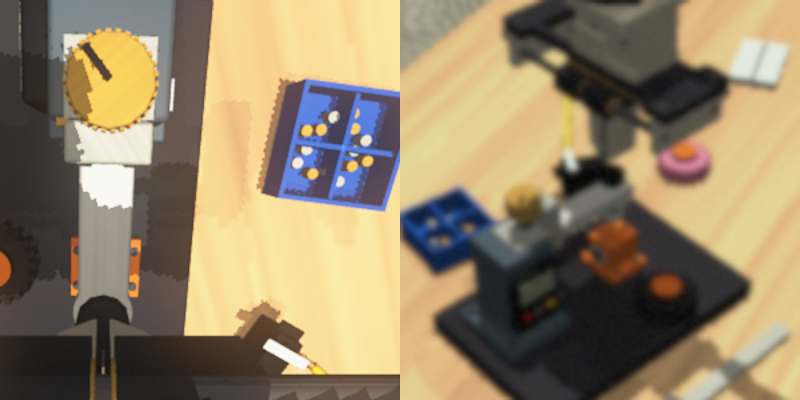

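Call:
carry_out([
  [[0,0,0.005],[0,0,0]],
  [[0,0,0.009],[0,0,0]],
  [[0,0,0.013],[0,0,0]],
  [[0,0,0.017],[0,0,0]],
  [[0,0,0.021],[0,0,0]],
  [[0,0,0.025],[0,0,0]],
  [[0,0,0.029],[0,0,0]],
  [[0,0,0.031],[0,0,0]],
])

```text
time: 4.22
position: [0.5942, -0.0673, 0.1108]
ee_rot: [[0.303, 0.953, -0.0], [0.953, -0.303, 0.0], [-0.0, -0.0, -1.0]]
wrist_force: [-2.3, 0.4, 4.9]
gripper_width: 0.0004
```

Call:
carry_out([
  [[0,0,0.001],[0,0,0]],
  [[0,0,0.001],[0,0,0]],
  [[0,0,0.002],[0,0,0]],
  [[0,0,0.002],[0,0,0]],
  [[0,0,0.002],[0,0,0]],
])

```text
time: 4.63
position: [0.5944, -0.0674, 0.1093]
ee_rot: [[0.303, 0.953, 0.0], [0.953, -0.303, -0.0], [-0.0, 0.0, -1.0]]
wrist_force: [-0.9, 0.5, 0.3]
gripper_width: 0.0003
```

Call:
carry_out([
  [[0,0,0.001],[0,0,0]],
  [[0,0,0.002],[0,0,0]],
  [[0,0,0.002],[0,0,0]],
  [[0,0,0.002],[0,0,0]],
])

```text
time: 4.97
position: [0.5944, -0.0674, 0.1074]
ee_rot: [[0.303, 0.953, 0.0], [0.953, -0.303, -0.0], [-0.0, 0.0, -1.0]]
wrist_force: [-1.2, -0.1, 2.3]
gripper_width: 0.0006
```

Call:
carry_out([
  [[0,0,0.001],[0,0,0]],
  [[0,0,0.0015],[0,0,0]],
  [[0,0,0.0015],[0,0,0]],
])

```text
time: 5.22
position: [0.5945, -0.0674, 0.106]
ee_rot: [[0.303, 0.953, 0.0], [0.953, -0.303, -0.0], [-0.0, 0.0, -1.0]]
wrist_force: [-0.1, 0.4, 3.9]
gripper_width: 0.0003
```

Call:
carry_out([
  [[0,0,0.001],[0,0,0]],
  [[0,0,0.0015],[0,0,0]],
  [[0,0,0.0015],[0,0,0]],
])

```text
time: 5.47
position: [0.5945, -0.0674, 0.1047]
ee_rot: [[0.303, 0.953, 0.0], [0.953, -0.303, -0.0], [-0.0, 0.0, -1.0]]
wrist_force: [-1.3, -0.3, 5.3]
gripper_width: 0.0005
```

Run:
```python
from h import *
np.set_printoptions(precision=4,suppress=True)
for i in range(3):
  p,D=imaging.read_camera('wrist');o=telemetry.get_obs(); print(o['position'],o['wrist_force'],o['ft_torque'])
p,D=save('side','side3.png')
cv2.imwrite('pics/v3.png',cv2.resize(p[150:250,210:320,::-1],None,fx=6,fy=6,interpolation=cv2.INTER_CUBIC))
```

```text
[ 0.5945 -0.0674  0.1047] [-2.6675  1.0289  4.4872] [0.0965 0.2384 0.0099]
[ 0.5945 -0.0674  0.1048] [-2.2852  0.8283  5.6944] [ 0.0352  0.2055 -0.0135]
[ 0.5945 -0.0674  0.1047] [-2.2109  0.5079  5.5246] [0.019  0.2527 0.0273]
```

View pics/v3.png

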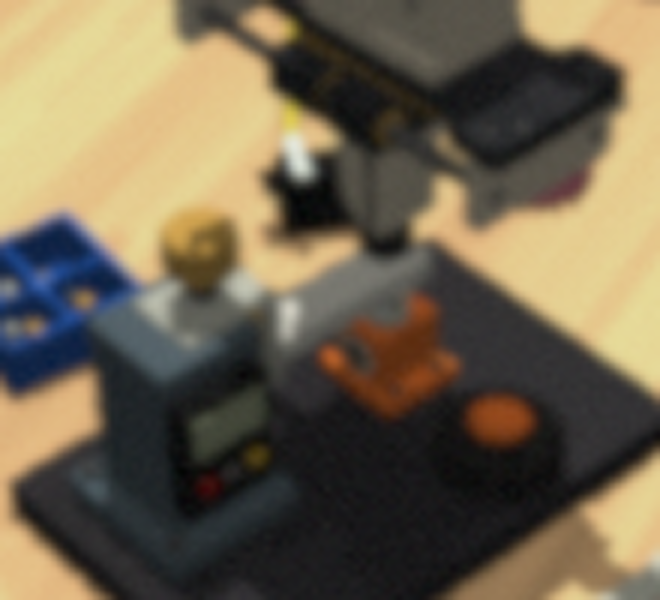

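The foot appears to be on the block's top. The force is rising as expected, so I'll compress to about mid-stroke.

Call:
carry_out([
  [[0,0,0.001],[0,0,0]],
  [[0,0,0.001],[0,0,0]],
  [[0,0,0.001],[0,0,0]],
])

```text
time: 5.92
position: [0.5945, -0.0674, 0.1038]
ee_rot: [[0.303, 0.953, 0.0], [0.953, -0.303, -0.0], [-0.0, 0.0, -1.0]]
wrist_force: [-2.0, 0.4, 7.0]
gripper_width: 0.0001
```

Call:
carry_out([
  [[0,0,0.001],[0,0,0]],
  [[0,0,0.001],[0,0,0]],
  [[0,0,0.001],[0,0,0]],
])

```text
time: 6.17
position: [0.5945, -0.0674, 0.103]
ee_rot: [[0.303, 0.953, 0.001], [0.953, -0.303, -0.0], [-0.0, 0.001, -1.0]]
wrist_force: [-1.9, 1.1, 5.6]
gripper_width: 0.0002
```

Run:
```python
from h import *
np.set_printoptions(precision=4,suppress=True)
for i in range(3):
  p,D=imaging.read_camera('wrist');o=telemetry.get_obs(); print(o['position'],o['wrist_force'],o['ft_torque'])
```

```text
[ 0.5945 -0.0674  0.1029] [-2.7232  0.6051  7.0898] [0.0624 0.3089 0.0376]
[ 0.5945 -0.0674  0.1029] [-2.5739  0.1173  6.8261] [0.0467 0.3714 0.0098]
[ 0.5945 -0.0674  0.1029] [-1.5079 -0.3564  7.0324] [0.073  0.2982 0.0725]
```

Call:
carry_out([
  [[0,0,-0.004],[0,0,0]],
  [[0,0,-0.015],[0,0,0]],
  [[0,0,-0.04],[0,0,0]],
  [[0,0,-0.07],[0,0,0]],
  [[0,0,-0.1],[0,0,0]],
  [[0,0,-0.12],[0,0,0]],
  [[0,0,-0.12],[0,0,0]],
  [[0,0,-0.12],[0,0,0]],
])

```text
time: 6.98
position: [0.595, -0.0675, 0.224]
ee_rot: [[0.303, 0.953, 0.003], [0.953, -0.303, -0.001], [0.0, 0.003, -1.0]]
wrist_force: [0.4, -1.0, 0.2]
gripper_width: 0.0005
```

Run:
```python
from h import *
np.set_printoptions(precision=4,suppress=True)
o=telemetry.get_obs(); print(o['position'],o['joint_positions'],o['wrist_force'])
for n in ['wrist','top','side']:
    p,D=save(n,n+'4.png')
    for k in ['pad_top','screw_grip','block_top']:
        for r in models.pinpoint(k,n)[:1]: print(n,k,round(r['score'],2),np.round(r['uv'],1),at_depth(n,r['uv'],D),at_z(n,r['uv'],.146))
    for k in ['screw_grip']:
      for r in models.trace(k,n)[:1]:
        m=r['pixels']; v,u=np.nonzero(m&(D>0)); f,cx,cy,R,t=cal(n); d=D[v,u]
        X=(np.c_[(u-cx)/f*d,(v-cy)/f*d,d]-t)@R; X=X[X[:,2]>.150]; print(k,r['score'],len(X),np.percentile(X,[2,50,98],axis=0), 'circ',cv2.minEnclosingCircle(X[:,:2].astype(np.float32)))
a=cv2.imread('pics/wrist4.png'); b=cv2.imread('pics/side4.png')[120:260,200:340]
cv2.imwrite('pics/v4.png',np.hstack([cv2.resize(a[0:300,200:500],(400,400)),cv2.resize(b,(400,400))]))
```

```text
[ 0.595  -0.0675  0.224 ] [-0.2408  0.4788  1.3171 -0.0001  1.3425  0.0671] [ 0.4281 -0.9511  0.1732]
wrist pad_top 0.97 [278.  194.8] [ 0.596  -0.0652  0.1016] [ 0.5994 -0.0542  0.146 ]
wrist screw_grip 0.58 [276.7  81.7] [0.6225 0.022  0.1534] [0.6227 0.0226 0.146 ]
wrist block_top 0.85 [280.5 185. ] [ 0.6004 -0.0582  0.0967] [ 0.6034 -0.0474  0.146 ]
screw_grip 0.94 1615 [[0.6115 0.0093 0.1515]
 [0.6246 0.0226 0.1532]
 [0.6377 0.0356 0.1548]] circ ((0.6245942115783691, 0.02241840958595276), 0.015329348854720592)
top screw_grip 0.63 [264.9 167.1] [0.6203 0.0247 0.155 ] [0.6224 0.0248 0.146 ]
screw_grip 0.6 217 [[0.6119 0.011  0.152 ]
 [0.6244 0.0244 0.1551]
 [0.6381 0.0366 0.1575]] circ ((0.6249351501464844, 0.024022085592150688), 0.015033351257443428)
side screw_grip 0.69 [241.1 189.3] [0.6255 0.0304 0.1544] [0.6314 0.0221 0.146 ]
side block_top 0.67 [275.5 200.2] [ 0.5876 -0.0616  0.0668] [0.5437 0.0175 0.146 ]
screw_grip 0.5 96 [[0.6114 0.0135 0.1506]
 [0.6241 0.0281 0.1542]
 [0.6386 0.0391 0.1564]] circ ((0.6253371834754944, 0.02617092989385128), 0.014848058111965656)
```

View pics/v4.png

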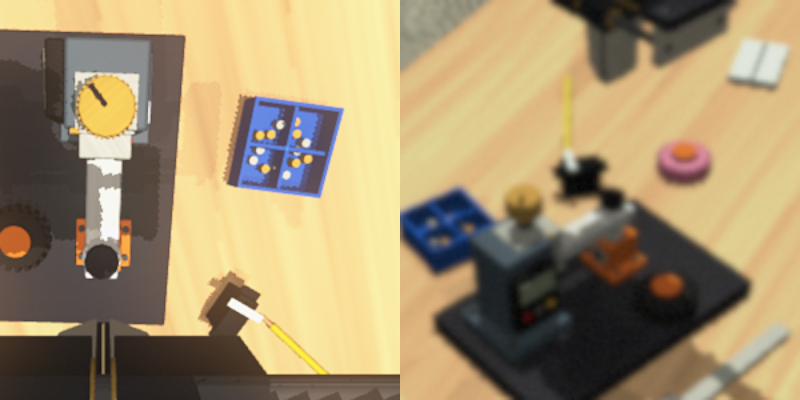

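Pad lowered and stays at about 0.102–0.103 with the foot on the block. The line on the brass head points up-left in the wrist view (crop 95,92). I'm moving over the screw and turning the wrist back for clockwise room.

Call:
carry_out([
  [[0.03,0.0,0],[0,0,-0.12]],
  [[0.06,0.0,0],[0,0,-0.24]],
  [[0.09,0.001,0],[0,0,-0.36]],
  [[0.0957,0.0007,0],[0,0,-0.48]],
  [[0.0957,0.0007,0],[0,0,-0.6]],
  [[0.0957,0.0007,0],[0,0,-0.72]],
  [[0.0957,0.0007,0],[0,0,-0.84]],
  [[0.0957,0.0007,0],[0,0,-0.96]],
], gripper=0.8)

```text
time: 8.4
position: [0.6241, 0.0238, 0.2224]
ee_rot: [[-0.612, 0.791, 0.0], [0.791, 0.612, -0.0], [-0.0, -0.0, -1.0]]
wrist_force: [0.5, 0.5, 0.7]
gripper_width: 0.049
```

Call:
carry_out([
  [[0,0,0],[0,0,-0.12]],
  [[0,0,0],[0,0,-0.24]],
  [[0,0,0],[0,0,-0.36]],
  [[0,0,0],[0,0,-0.48]],
  [[0,0,0],[0,0,-0.6]],
  [[0,0,0],[0,0,-0.64]],
  [[0,0,0],[0,0,-0.64]],
  [[0,0,0],[0,0,-0.64]],
])

```text
time: 9.07
position: [0.6241, 0.0236, 0.2224]
ee_rot: [[-0.961, 0.277, 0.0], [0.277, 0.961, -0.0], [-0.0, -0.0, -1.0]]
wrist_force: [-0.2, 0.2, -0.9]
gripper_width: 0.0733
```

Run:
```python
from h import *
np.set_printoptions(precision=4,suppress=True)
o=telemetry.get_obs(); print(o['position'],o['joint_positions'],o['wrist_force']);R=o['ee_rot'];print(R)
for n in ['wrist']:
    p,D=save(n,n+'5.png')
    for k in ['screw_grip']:
      for r in models.trace(k,n)[:1]:
        m=r['pixels']; v,u=np.nonzero(m&(D>0)); f,cx,cy,Rc,t=cal(n); d=D[v,u]
        X=(np.c_[(u-cx)/f*d,(v-cy)/f*d,d]-t)@Rc; X=X[X[:,2]>.150]; print(k,r['score'],len(X),np.percentile(X,[2,50,98],axis=0), 'circ',cv2.minEnclosingCircle(X[:,:2].astype(np.float32)))
print('tool delta', R.T@(np.array([.6247,.0235,.127])-o['position']))
```

```text
[0.6241 0.0236 0.2224] [-0.0848  0.5309  1.234  -0.0001  1.3765 -1.375 ] [-0.1657  0.2158 -0.8871]
[[-0.9609  0.2769  0.0001]
 [ 0.2769  0.9609 -0.0001]
 [-0.0001 -0.     -1.    ]]
screw_grip 0.63 1222 [[0.6125 0.0088 0.1514]
 [0.6251 0.0223 0.1562]
 [0.6389 0.0358 0.1577]] circ ((0.6263764500617981, 0.02188298851251602), 0.015560788102447987)
tool delta [-0.0006  0.0001  0.0954]
```

View pics/wrist5.png

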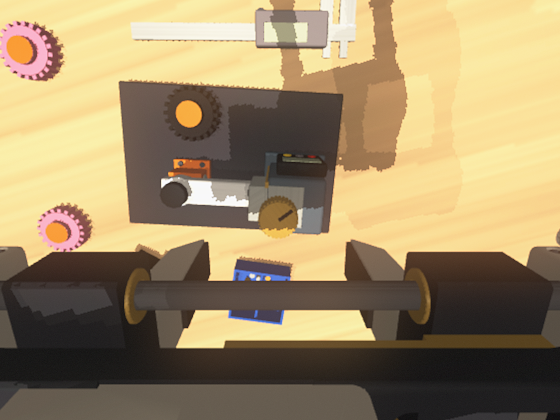

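Call:
carry_out([
  [[-0.001,-0.0003,0.03],[0,0,0]],
  [[-0.001,-0.0003,0.055],[0,0,0]],
  [[-0.001,-0.0003,0.075],[0,0,0]],
  [[-0.001,-0.0003,0.09],[0,0,0]],
  [[-0.001,-0.0003,0.0954],[0,0,0]],
  [[-0.001,-0.0003,0.0954],[0,0,0]],
  [[-0.001,-0.0003,0.0954],[0,0,0]],
])

```text
time: 9.75
position: [0.6253, 0.023, 0.1277]
ee_rot: [[-0.961, 0.276, 0.001], [0.276, 0.961, -0.0], [-0.001, 0.0, -1.0]]
wrist_force: [-0.1, -0.6, 0.5]
gripper_width: 0.0738
```

Call:
carry_out([
  [[0,0,0],[0,0,0]],
  [[0,0,0],[0,0,0]],
  [[0,0,0],[0,0,0]],
  [[0,0,0],[0,0,0]],
  [[0,0,0],[0,0,0]],
  [[0,0,0],[0,0,0]],
  [[0,0,0],[0,0,0]],
  [[0,0,0],[0,0,0]],
], gripper=0.1, force=15)

```text
time: 10.42
position: [0.6252, 0.0239, 0.1272]
ee_rot: [[-0.961, 0.275, 0.001], [0.275, 0.961, 0.001], [-0.0, 0.001, -1.0]]
wrist_force: [0.3, 3.5, 0.3]
gripper_width: 0.0284
```

Run:
```python
from h import *
np.set_printoptions(precision=4,suppress=True)
o=telemetry.get_obs(); print(o['position'],o['joint_positions'],o['wrist_force'],o['ft_torque'],o['gripper_width'])
p,D=save('wrist','wrist6.png');q,_=save('top','top6.png')
cv2.imwrite('pics/v6.png',np.hstack([cv2.resize(p[100:300,180:380,::-1],(400,400)),cv2.resize(q[130:210,225:305,::-1],(400,400),interpolation=cv2.INTER_CUBIC)]))
```

```text
[0.6252 0.0239 0.1272] [-0.0849  0.6105  1.3656  0.0015  1.1649 -1.3775] [0.3243 3.4624 0.2538] [ 0.5955 -0.3401 -0.0072] 0.028415964665362916
```

View pics/v6.png

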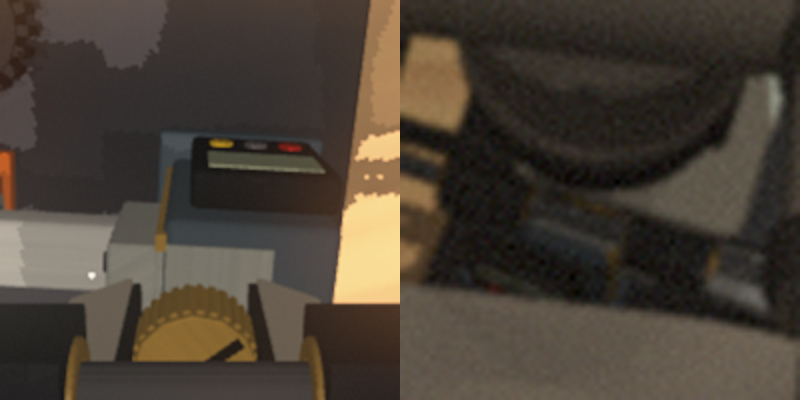

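Head gripped between the pads, and the line is visible in the wrist crop at (225,350). I'll centre the grip and turn clockwise.

Call:
carry_out([
  [[0,0.001,0],[0,0,0]],
  [[0,0.001,0],[0,0,0.1]],
  [[0,0.001,0],[0,0,0.2]],
  [[0,0.001,0],[0,0,0.3]],
  [[0,0.001,0],[0,0,0.4]],
  [[0,0.001,0],[0,0,0.5]],
  [[0,0.001,0],[0,0,0.6]],
  [[0,0.001,0],[0,0,0.7]],
])

```text
time: 11.18
position: [0.6255, 0.0244, 0.1272]
ee_rot: [[-0.554, 0.832, 0.001], [0.832, 0.554, 0.0], [-0.0, 0.001, -1.0]]
wrist_force: [1.8, 3.4, 1.2]
gripper_width: 0.0288
```

```bash
cat > s.py <<'E'
from h import *
import sys
np.set_printoptions(precision=4,suppress=True)
F=[]
for i in range(3):
    p,D=imaging.read_camera('wrist'); o=telemetry.get_obs(); F.append(np.r_[o['wrist_force'],o['ft_torque']])
R=o['ee_rot']; F=np.array(F); print('pos',o['position'],'j6',o['joint_positions'][5],'yaw',np.degrees(np.arctan2(-R[1,0],R[0,0])).round(2),'F tool',R.T@F[:,:3].mean(0),'tz',F[:,5],'w',o['gripper_width'])
cv2.imwrite('pics/'+sys.argv[1],p[:,:,::-1])
# dark-line pixels on head top, mapped to plane z=.155, angle about TCP in tool frame
hsv=cv2.cvtColor(p,cv2.COLOR_RGB2HSV); P=[]
for v in range(225,281):
    for u in range(245,311):
        X=R.T@(at_z('wrist',(u,v),.155)-o['position'])
        if np.hypot(X[0],X[1])<.0125 and p[v,u].max()<60 and X[0]>.001: P.append(X[:2])
P=np.array(P)
if len(P)>5: print('line',len(P),'mean',P.mean(0)*1e3,'ang deg', np.degrees(np.arctan2(*cv2.fitLine(P.astype(np.float32),cv2.DIST_L2,0,.01,.01)[[1,0],0])))
E
python3 s.py w7.png
```

```text
pos [0.6255 0.0244 0.1271] j6 -0.6783902181877279 yaw -124.07 F tool [ 1.851   4.3956 -0.6829] tz [ 0.0052 -0.0192 -0.0198] w 0.028978799153042724Traceback (most recent call last):
  File "s.py", line 13, in <module>
    X=R.T@(at_z('wrist',(u,v),.155)-o['position'])
           ~~~~^^^^^^^^^^^^^^^^^^^^
  File "h.py", line 12, in at_z
    o,d=ray(n,uv); return o+d*(z-o[2])/d[2]
        ~~~^^^^^^
  File "h.py", line 7, in ray
    f,cx,cy,R,t=cal(n); d=R.T@np.array([(uv[0]-cx)/f,(uv[1]-cy)/f,1]); return -R.T@t,d
                ~~~^^^
  File "h.py", line 4, in cal
    c=imaging.get_calibration(n); f=210/np.tan(np.radians(c['fov_y'])/2)
ValueError: time passes only in moves, steps and waits
```

```bash
python3 - <<'E'
s=open('s.py').read()
i=s.index('# dark-line')
s=s[:i]+'''f,cx,cy,Rc,t=cal('wrist'); v,u=np.mgrid[200:300,230:330].reshape(2,-1)
d=np.c_[(u-cx)/f,(v-cy)/f,np.ones(len(u))]@Rc; c=-Rc.T@t; W=c+d*((.155-c[2])/d[:,2])[:,None]
X=(W-o['position'])@R; r=np.hypot(X[:,0],X[:,1]); head=(r<.0135)
g=p[v,u].astype(int); br=head&(g[:,0]>90)&(g[:,2]<.6*g[:,0]); dk=head&(g.max(1)<55)&(X[:,0]>0)
print('brass',br.sum(),'rows',v[br].min() if br.any() else 0, v[br].max() if br.any() else 0)
if dk.sum()>5: print('dark',dk.sum(),X[dk,:2].mean(0)*1e3)
cv2.imwrite('pics/c'+sys.argv[1],cv2.resize(p[200:300,225:330,::-1],None,fx=4,fy=4))
'''
open('s.py','w').write(s)
E
python3 s.py w8.png
```

```text
pos [0.6255 0.0244 0.1271] j6 -0.6782911495851752 yaw -124.06 F tool [2.7452 4.6219 0.1753] tz [-0.0365 -0.0211  0.0644] w 0.02832313246898994
brass 1142 rows 254 280
dark 76 [2.558  6.7691]
```

View pics/cw8.png

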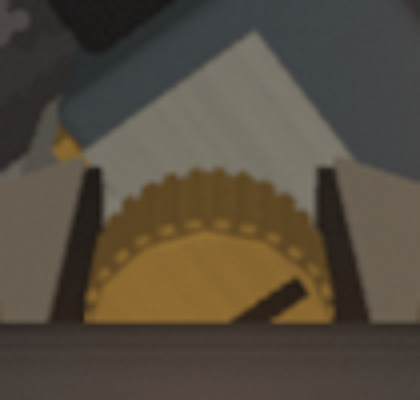

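The line keeps its place in the gripper frame, so the screw turns with the fingers. Continuing.

Call:
carry_out([
  [[0.0005,0.001,0],[0,0,0.1]],
  [[0.0005,0.001,0],[0,0,0.2]],
  [[0.0005,0.001,0],[0,0,0.3]],
  [[0.0005,0.001,0],[0,0,0.4]],
  [[0.0005,0.001,0],[0,0,0.4]],
])

```text
time: 11.9
position: [0.6259, 0.0246, 0.1271]
ee_rot: [[-0.189, 0.982, 0.0], [0.982, 0.189, -0.001], [-0.001, 0.0, -1.0]]
wrist_force: [1.8, 1.1, 0.9]
gripper_width: 0.0287
```

```bash
python3 s.py w9.png
```

```text
pos [0.6259 0.0246 0.1271] j6 -0.27812475089494665 yaw -101.21 F tool [ 0.6196  2.0578 -1.1288] tz [-0.0263 -0.0097 -0.0057] w 0.028223058278304826
brass 1151 rows 254 280
dark 78 [2.3883 7.2922]
```

Call:
carry_out([
  [[0,0.0005,0],[0,0,0.1]],
  [[0,0.0005,0],[0,0,0.2]],
  [[0,0.0005,0],[0,0,0.3]],
  [[0,0.0005,0],[0,0,0.4]],
  [[0,0.0005,0],[0,0,0.4]],
])

```text
time: 12.47
position: [0.6263, 0.0246, 0.1272]
ee_rot: [[0.207, 0.978, 0.0], [0.978, -0.207, -0.001], [-0.001, 0.0, -1.0]]
wrist_force: [0.5, -0.8, 1.6]
gripper_width: 0.0285
```

```bash
python3 s.py w10.png
```

```text
pos [0.6263 0.0246 0.1271] j6 0.1216136553752514 yaw -78.32 F tool [-0.3491  0.7712 -1.6382] tz [0.004  0.0244 0.0238] w 0.028334799491871884
brass 1117 rows 254 280
dark 78 [2.4797 7.8116]
```

Call:
carry_out([
  [[0,0,0],[0,0,0.1]],
  [[0,0,0],[0,0,0.2]],
  [[0,0,0],[0,0,0.3]],
  [[0,0,0],[0,0,0.4]],
  [[0,0,0],[0,0,0.4]],
])

```text
time: 13.03
position: [0.6266, 0.0245, 0.1272]
ee_rot: [[0.572, 0.82, 0.001], [0.82, -0.572, -0.001], [-0.0, 0.001, -1.0]]
wrist_force: [1.7, -2.5, 2.7]
gripper_width: 0.0282
```

```bash
python3 s.py w11.png
```

```text
pos [0.6266 0.0245 0.1272] j6 0.5214428412383465 yaw -55.41 F tool [-0.7976  3.7243 -1.066 ] tz [-0.035  -0.0393 -0.0157] w 0.028932045402428327
brass 1072 rows 255 280
dark 137 [1.6197 4.5831]
```

View pics/cw11.png

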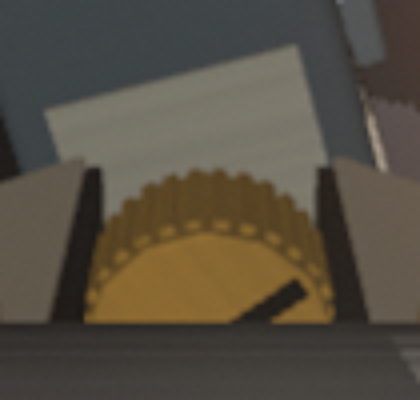

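Line still in the same place (crop tip 295,290), so it isn't seated yet after about 109°.

Call:
carry_out([
  [[0,0.0008,0],[0,0,0.1]],
  [[0,0.0008,0],[0,0,0.2]],
  [[0,0.0008,0],[0,0,0.3]],
  [[0,0.0008,0],[0,0,0.3]],
])

```text
time: 13.52
position: [0.6268, 0.0243, 0.1271]
ee_rot: [[0.789, 0.615, -0.0], [0.615, -0.789, -0.001], [-0.0, 0.0, -1.0]]
wrist_force: [1.0, -3.1, 3.2]
gripper_width: 0.0286
```

```bash
cat >> s.py <<'E'
def cen(fn):
    im=cv2.imread('pics/'+fn)[266:280,262:310,2].astype(float); m=im<.45*np.percentile(im,60)
    m[:,40:]=0; yy,xx=np.nonzero(m); return len(xx),xx.mean().round(2),yy.mean().round(2)
for fn in ['w8.png','w9.png','w10.png','w11.png',sys.argv[1]]: print(fn,cen(fn))
E
python3 s.py w12.png
```

```text
pos [0.6268 0.0243 0.1271] j6 0.8207819879240758 yaw -38.23 F tool [-0.8959  2.9028 -2.7769] tz [-0.0014 -0.0431  0.0527] w 0.028504728256689805
brass 1029 rows 256 280
dark 137 [1.9899 4.7962]
w8.png (71, np.float64(31.59), np.float64(9.18))
w9.png (72, np.float64(31.65), np.float64(9.25))
w10.png (70, np.float64(31.71), np.float64(9.29))
w11.png (69, np.float64(31.68), np.float64(9.35))
w12.png (69, np.float64(31.68), np.float64(9.35))
```

Call:
carry_out([
  [[0,0.0006,0],[0,0,0.1]],
  [[0,0.0006,0],[0,0,0.2]],
  [[0,0.0006,0],[0,0,0.3]],
  [[0,0.0006,0],[0,0,0.3]],
])

```text
time: 14.0
position: [0.6276, 0.0243, 0.1271]
ee_rot: [[0.935, 0.355, 0.001], [0.355, -0.935, -0.0], [0.001, 0.0, -1.0]]
wrist_force: [3.4, -1.4, 2.4]
gripper_width: 0.0283
```

```bash
python3 s.py w13.png
```

```text
pos [0.6276 0.0243 0.1271] j6 1.1201207846761625 yaw -21.05 F tool [ 2.6581  2.3192 -2.0016] tz [0.0925 0.1001 0.061 ] w 0.028631806491484557
brass 958 rows 256 280
dark 190 [1.9593 2.5609]
w8.png (71, np.float64(31.59), np.float64(9.18))
w9.png (72, np.float64(31.65), np.float64(9.25))
w10.png (70, np.float64(31.71), np.float64(9.29))
w11.png (69, np.float64(31.68), np.float64(9.35))
w13.png (70, np.float64(28.44), np.float64(7.81))
```

Call:
carry_out([
  [[0,0,0],[0,0,0.06]],
  [[0,0,0],[0,0,0.12]],
  [[0,0,0],[0,0,0.12]],
])

```text
time: 14.4
position: [0.6275, 0.0241, 0.1271]
ee_rot: [[0.97, 0.242, 0.001], [0.242, -0.97, -0.0], [0.0, 0.0, -1.0]]
wrist_force: [2.1, -1.3, 1.9]
gripper_width: 0.0281
```

```bash
python3 s.py w14.png
cat > ang.py <<'E'
# line direction in tool frame: nearest angle, via same-pose rectification (tool-frame geometry is fixed for wrist cam)
from h import *
import sys
f,cx,cy,Rc,t=cal('wrist'); o=telemetry.get_obs(); R=o['ee_rot']; c=-Rc.T@t
for fn in sys.argv[1:]:
    im=cv2.imread('pics/'+fn)[:,:,2].astype(float); v,u=np.mgrid[262:280,255:303]; w=im[262:280,255:303]; m=w<.45*np.percentile(w,60); v,u=v[m],u[m]
    d=np.c_[(u-cx)/f,(v-cy)/f,np.ones(len(u))]@Rc; W=c+d*((.155-c[2])/d[:,2])[:,None]; X=(W-o['position'])@R
    k=np.hypot(X[:,0],X[:,1])<.013; X=X[k,:2].astype(np.float32)
    vx,vy,*_=cv2.fitLine(X,cv2.DIST_L2,0,.001,.001).ravel(); a=np.degrees(np.arctan2(vy,vx)); print(fn,len(X),'dir',a.round(1),'mean',X.mean(0)*1e3,'mean ang',np.degrees(np.arctan2(X[:,1].mean(),X[:,0].mean())).round(1))
E
python3 ang.py w8.png w11.png w12.png w13.png w14.png
```

```text
pos [0.6275 0.0241 0.1271] j6 1.2413686110975573 yaw -14.09 F tool [ 2.5604  2.6647 -1.7383] tz [0.1234 0.1581 0.1807] w 0.028165059891514552
brass 955 rows 257 280
dark 154 [3.0081 3.371 ]
w8.png (71, np.float64(31.59), np.float64(9.18))
w9.png (72, np.float64(31.65), np.float64(9.25))
w10.png (70, np.float64(31.71), np.float64(9.29))
w11.png (69, np.float64(31.68), np.float64(9.35))
w14.png (76, np.float64(25.92), np.float64(6.92))
w8.png 68 dir 55.5 mean [3.9387286 8.859495 ] mean ang 66.0
w11.png 67 dir 57.0 mean [3.8905566 8.937494 ] mean ang 66.5
w12.png 67 dir 57.0 mean [3.8905566 8.937494 ] mean ang 66.5
w13.png 70 dir 42.2 mean [4.713371 7.536444] mean ang 58.0
w14.png 78 dir 35.0 mean [5.1386585 6.3264093] mean ang 50.9
```

The line now lags the fingers by exactly what I turn, and torque is up, so the screw is on its hard stop. Backing off a quarter turn.

Call:
carry_out([
  [[0.0004,0.0005,0],[0,0,-0.1]],
  [[0.0004,0.0005,0],[0,0,-0.2]],
  [[0.0004,0.0005,0],[0,0,-0.3]],
  [[0.0004,0.0005,0],[0,0,-0.4]],
  [[0.0004,0.0005,0],[0,0,-0.5]],
  [[0.0004,0.0005,0],[0,0,-0.6]],
  [[0.0004,0.0005,0],[0,0,-0.7]],
  [[0.0004,0.0005,0],[0,0,-0.785]],
])

```text
time: 15.22
position: [0.6268, 0.0249, 0.1271]
ee_rot: [[0.51, 0.86, -0.002], [0.86, -0.51, 0.002], [0.001, -0.003, -1.0]]
wrist_force: [-1.2, 2.6, 4.4]
gripper_width: 0.0281
```

Call:
carry_out([
  [[0,0,0],[0,0,-0.1]],
  [[0,0,0],[0,0,-0.2]],
  [[0,0,0],[0,0,-0.3]],
  [[0,0,0],[0,0,-0.4]],
  [[0,0,0],[0,0,-0.5]],
  [[0,0,0],[0,0,-0.6]],
  [[0,0,0],[0,0,-0.7]],
  [[0,0,0],[0,0,-0.785]],
])

```text
time: 15.88
position: [0.6258, 0.0251, 0.1271]
ee_rot: [[-0.247, 0.969, -0.005], [0.969, 0.247, 0.002], [0.003, -0.004, -1.0]]
wrist_force: [-5.0, 3.0, 7.4]
gripper_width: 0.0282
```

```bash
python3 s.py w15.png; python3 ang.py w14.png w15.png
```

```text
pos [0.6258 0.0251 0.1271] j6 -0.3290686387907781 yaw -104.06 F tool [ 3.8154 -3.6732 -6.622 ] tz [0.0443 0.0558 0.0312] w 0.02835246445382198
brass 1133 rows 254 280
dark 80 [3.6904 4.6709]
w8.png (71, np.float64(31.59), np.float64(9.18))
w9.png (72, np.float64(31.65), np.float64(9.25))
w10.png (70, np.float64(31.71), np.float64(9.29))
w11.png (69, np.float64(31.68), np.float64(9.35))
w15.png (78, np.float64(25.55), np.float64(6.77))
w14.png 78 dir 35.0 mean [3.8699121 4.9021277] mean ang 51.7
w15.png 78 dir 35.3 mean [3.9737806 4.784004 ] mean ang 50.3
```

Call:
carry_out([
  [[0.0005,-0.0005,-0.0005],[0,0,0]],
  [[0.0005,-0.0005,-0.0005],[0,0,0]],
  [[0.0005,-0.0005,-0.0005],[0,0,0]],
])

```text
time: 16.28
position: [0.6258, 0.0251, 0.1271]
ee_rot: [[-0.241, 0.971, -0.003], [0.971, 0.241, 0.001], [0.002, -0.003, -1.0]]
wrist_force: [-4.8, 3.8, 4.0]
gripper_width: 0.0282
```

```bash
python3 s.py w16.png; python3 ang.py w14.png w16.png
python3 - <<'E'
from h import *
p,D=imaging.read_camera('side')
for n in ['wrist','side']:
    q,D2=imaging.read_camera(n)
    for r in models.pinpoint('pad_top',n)[:1]: print(n,r['score'],r['uv'],at_depth(n,r['uv'],D2))
a=cv2.imread('pics/w16.png')
cv2.imwrite('pics/v16.png',np.hstack([cv2.resize(a[80:300,150:370],(400,400)),cv2.resize(p[140:250,205:315,::-1],(400,400),interpolation=cv2.INTER_CUBIC)]))
E
```

```text
pos [0.6258 0.0251 0.1271] j6 -0.3263837304006382 yaw -103.93 F tool [ 4.5048 -3.3814 -3.9307] tz [0.0252 0.0041 0.0062] w 0.028702454494597067
brass 1138 rows 254 280
dark 82 [3.6533 4.5989]
w8.png (71, np.float64(31.59), np.float64(9.18))
w9.png (72, np.float64(31.65), np.float64(9.25))
w10.png (70, np.float64(31.71), np.float64(9.29))
w11.png (69, np.float64(31.68), np.float64(9.35))
w16.png (77, np.float64(25.53), np.float64(6.78))
w14.png 78 dir 35.0 mean [3.8353086 4.8838863] mean ang 51.9
w16.png 77 dir 35.2 mean [3.9340706 4.757035 ] mean ang 50.4
side 0.6 [271.3, 190.9] [ 0.59589107 -0.05543818  0.09858088]
```

View pics/v16.png

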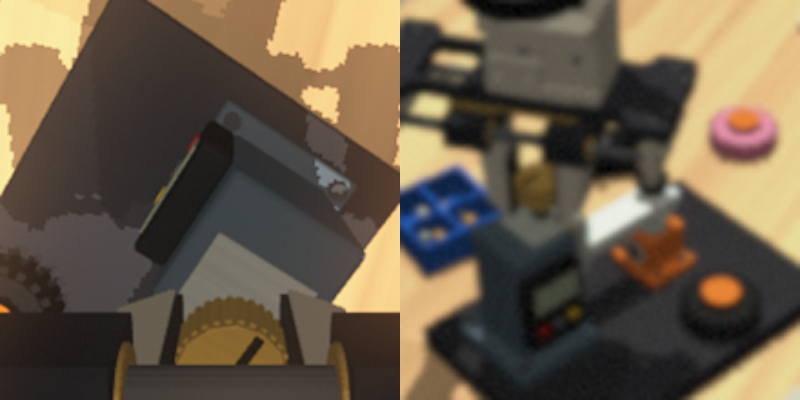

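Final view: the head is held between the pads with its line at crop (250,350), the arm is down on the block, and the pad is at the same side-view pixel (~274,190) as after pressing. Handing in.

```bash
python3 -c "
from h import *
print(close_job())"
```

```text
the job is handed in; nothing more can be done
None
```

I pressed the gauge arm down until its foot bore on the block, seated the thumbscrew and backed it off a quarter turn. I then handed the job in at about 16.5 s of the 58 s, with the screw still gripped at 15 N.

- **Foot:** I lowered the pad from about 130 mm to 103 mm. That puts the foot about 3 mm into its 6 mm spring travel on the orange block. The push force rose to about 7 N, as expected. After I let go, the wrist camera read the pad at 102 mm. At the end the side camera showed it at about the same pixel as after pressing.
- **Thumbscrew:** I turned it clockwise about 129° to the stop. Past that point the head slipped in the fingers by exactly what I turned, and the torque rose to about 0.15 N m. I then backed it off 90.0°; the final wrist reading was 89.8°, and the line on the head held its place in the gripper to within about 1°.
- **Checks that disagreed:**
  - The side camera's depth put the pad at 98.6 mm, but its depth readings are less precise there.
  - The final wrist view did not detect the pad, because it was out of sight.
  - A side load of about 5–6 N and a lift of about 4 N remained on the gripper, from slight off-centring.
- **Other items:** I touched neither part except through the foot, and never touched the caliper, servo or tub. I did not measure their positions again at the end.

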